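# Set up the hallway sign-in tablet

### The arm

A 6-joint arm with a two-finger parallel gripper is mounted at the origin on the work surface. World frame = base frame: x ahead of the robot, y to its left, z up, the work surface at z = 0. Lengths are in m, angles in rad, forces in N, time in s.
With the tool pointing down it reaches from about 0.375 to 0.925 m from the base axis. Payload 5.7 kg.
Tool frame: the origin (TCP) lies on the mounting face of the last link; the fingertips stand 173 mm ahead of it and the grasp point (between the pads) lies 155 mm ahead of it (arm.tip_reach is the distance from the TCP to the fingertips, in m); x points along the fingers, y is the direction in which the jaws open and shut, and the axes are right-handed (so a half turn about x gives the same grasp; the last joint's range is limited). The gripper opens to 85 mm and grips with 20 to 120 N. Pads are 22 mm wide; open, the fingers measure 114 mm over their backs; the gripper's body (76 mm by 85 mm) begins 54 mm behind the grasp point. The pads swing forward as they close: fully open they stand 13 mm farther back than shut.
Start: joints at [0.992, 0.359, 1.51, -0, 1.272, -0.115], TCP at [0.268, 0.537, 0.405] pointing down, gripper open.
Joint ranges: [-2.97, 2.97], [-1.01, 2.36], [0.21, 2.38], [-0.96, 4.11], [0.2, 2.71], [-2.98, 2.98]. Speed limits (rad/s): [2.39, 2.39, 3.14, 3.14, 3.14, 3.14].

### API

Orientations are given as a 3x3 rotation matrix whose columns are the frame's x, y, z axes.
In Python, from cell import get_obs, viewer, workorder, arm gives the robot as it stands.
- The arm moves only by the tool drive_tool, never from a script. Its argument "steps" is a list of rows, each a list of 3 entries, a list of its own where there are three numbers: the opening, from 0 (shut) to 1 (fully open), then the shift along the tool's x, y, z normalised to -1 to 1, where 1 is 0.12 m, then the turn, a rotation vector about the tool's x, y, z normalised to -1 to 1, where 1 is 1.5 rad. In form: [[gripper, [dx, dy, dz], [wx, wy, wz]], ...]. A call has 1 to 8 rows; each row shifts and turns the pose as measured when the row begins, along the tool's axes as they then stand; what a row does not reach is not made up. A row lasts 1/12 s, in which the tool goes at most 41.7 mm and 7.16 degrees, less where a joint would pass 70% of its speed; a pose out of reach is approached as far as the arm can. A call with a number of a shift or a turn outside -1 to 1 is refused whole. A call with a gripper value outside its range is refused whole. The fingers move at their own pace and stop on an object; "newtons" is the grip in N (left out, the last holds). Time passes only in rows, so rows that do not move let the fingers close. It gives the time, the measured TCP pose, the force and the opening at its end, in the units of the state.
- get_obs(): the state, without advancing time (a new reading comes with each control period).
- viewer.read_camera(name): name is "scene" or "top" or "wrist"; returns (picture, depth): 420x560x3 uint8, red, green, blue; 420x560 float32, m along the optical axis (not along the pixel's ray), 0 where there is no reading.
- viewer.camera_info(name): a dict with "fx", "fy", "cx", "cy" (pixels), "extrinsics" (4x4, takes a point from camera to world coordinates). Camera axes: x right, y down, z forward; pixel columns grow to the right and rows downward; lengths in m; the calibration is good to about 2 mm. A picture is of the moment at which its call begins: read the wrist's pose just before it. camera_info takes no time and is no camera call; for the wrist camera it gives the pose at the moment of the call.
- workorder.job_done(): hands the job in, once; it reports no verdict.
The state is a dict: "time_s": time; "q": joint angles; "dq": joint speeds; "joint_efforts": joint torques, N m; "eef_pos": TCP position; "ee_rot": TCP orientation; "ft_force": force on the tool from outside, world axes, zero at the start; "moment": the same for the moment, N m; "finger_gap": opening from 0.0 (shut) to 1.0 (fully open).
Only numpy, scipy, OpenCV 4.12 (cv2) and the standard library are available. Lean on these libraries where they do the work, as an engineer would, in place of code of your own. Each camera call takes 0.05 s, during which the arm holds its last target.

### The job

Raise the stiff-hinged screen of the folded clamshell tablet by its orange tab until it stands open at 110 degrees (a little past upright, leaning away from the robot) and stays there by itself. Then take the grey stylus from the row on the shelf and lay it in the pen channel that the screen had covered, lying flat on the channel floor between its end stops. Leave the key, ring bowl, wall adapter, phone and earbud case where they lie.

Things in the scene. Friction and masses are not known exactly. Their poses are not given: they have to be found in the camera images.
- dock: White clamshell tablet base with dark keyboard, fixed to the shelf, 130 (x) x 200 (y) x 30 mm high. Origin: centre of its underside. x points from the front edge (orange tab side) to the hinge edge, z up. The deck, at z = 30 mm, has a walled pen channel 22 mm wide (x), 180 mm long (y), 6 mm deep, centred on local x = -45 mm; the closed screen covers it.
- dock_hinge (a point): Point on the hinge axis, middle of the screen's width: local (60, 0, 38) mm in the base's frame. The axis runs along the base's y.
- dock_channel (a point): Centre of the pen channel's floor: local (-45, 0, 24) mm in the base's frame; axes as the base's.
- screen (a joint): Screen angle in rad: 0 closed flat, 1.571 upright, 1.92 is 110 degrees, stop at 2.5. Friction (0.35 N m) holds it wherever it is left. The screen is a navy shell of 180 g, 200 mm wide, 125 mm from hinge axis to front edge; shut, its panel spans 0 to 8 mm above the axis's height, with an 8 mm rim below. It starts shut or slightly ajar.
- screen_tab (a point): Grip point of the orange tab sticking out of the middle of the screen's front edge: 28 mm wide (y), 9 mm thick, 34 mm long. The point is 22 mm beyond the edge at mid-thickness; screen shut: 147 mm in front of the hinge axis and 3 mm above it. Moves with the screen: x from tab to hinge, y along the hinge. Free space below it down to the shelf.
- stylus: Glossy grey tablet stylus, rounded-square bar 12 x 12 mm, 150 mm long along its y, with a pale conical tip on the last 20 mm at +y; 30 g. Origin: centre of its underside.
- stylus_mid (a point): Centre of the stylus: 6 mm above its underside at mid-length.
- key: Bronze door key, 60 mm long, 5 mm thick, in the row. Leave alone. Origin: underside centre.
- bowl: Turquoise ceramic ring bowl, 68 mm across, 30 mm high, in the row. Leave alone. Origin: underside centre.
- adapter: Black plastic wall adapter, 42 x 48 x 28 mm with two steel pins along +y, in the row. Leave alone. Origin: underside, near its centre.
- phone: Black phone lying flat, 72 x 148 x 9 mm. Leave alone. Origin: underside centre.
- earbuds: White rounded earbud case, 48 x 60 x 26 mm. Leave alone. Origin: underside centre.

How it is judged:
On the way, in this order (a step that is already met when the one before it is completed fails the run):
1. the screen stands at 110 degrees (within 7) while the stylus still lies on the shelf (value of joint screen between 1.8 and 2.04 rad and height (world z) of stylus_mid below 0.02 m), for 0.3 s.
2. the stylus lies in the pen channel (x of stylus_mid in the frame of dock between -0.053 and -0.037 m and y of stylus_mid in the frame of dock between -0.022 and 0.022 m and z of stylus_mid in the frame of dock between 0.026 and 0.0335 m and angle between the y axis of stylus and the y axis of dock, either way round below 0.1 rad), for 0.2 s.
At the end, for the whole second after the job is handed in: The screen rests at 110 degrees, within 7 (joint 1.80 to 2.04 rad). The stylus lies still on the pen channel's floor: centre within 8 mm of the channel's centre line and 22 mm of its middle, at most 3.5 mm above its resting height, aligned within 0.1 rad (all of step 2 and value of joint screen between 1.8 and 2.04 rad and velocity of joint screen between -0.02 and 0.02 rad/s and linear speed of stylus below 0.02 m/s); the robot touches nothing.
It fails at once if the key, ring bowl, wall adapter, phone or earbud case is moved more than 25 mm (distance of any of key, bowl, adapter, phone, earbuds from where it was at the start of the episode above 0.025 m).
It also fails if it takes over 64 s, if anything falls off the work surface, if the arm or the gripper's body presses on something with over 40 N, if the wrist force passes 120 N, or if a joint passes its speed limit or range.

## Working session

There is one attempt and no reset: what is moved stays moved. The work goes in short steps, Python scripts to look and compute and a tool call to move; the robot and the scene stay as the last step left them, time stands still between calls to the robot, and variables do not carry over. Pictures are saved under pics/ and viewed, and the job is handed in when it is done.

Besides the shell and the picture viewer there is one more tool, called after "Emit:" as a command line: name --argument value ..., lists and objects as JSON in quotes. drive_tool: Moves the arm, as the interface text tells. Its arguments: {"type":"object","properties":{"steps":{"type":"array","items":{"type":"array"}},"newtons":{"type":"number"}},"required":["steps"]}

```bash
ls; mkdir -p pics; python3 - <<'E'
from cell import get_obs, viewer, workorder, arm
import cv2,numpy as np
for n in ("scene","top"):
    p,d=viewer.read_camera(n); cv2.imwrite(f"pics/{n}0.png",p[:,:,::-1]); np.savez(f"pics/{n}0.npz",p=p,d=d)
    i=viewer.camera_info(n); print(n,i["fx"],i["cx"],i["cy"],np.round(i["extrinsics"],3).tolist())
o=get_obs(); print(o["time_s"],np.round(o["eef_pos"],3),np.round(o["ee_rot"],3).tolist(),o["finger_gap"])
E
```

```text
pics
scene 417.6108514877573 276.63032922408905 204.6005551336487 [[-0.831, 0.412, -0.374, 0.878], [0.556, 0.594, -0.581, 0.457], [-0.017, -0.691, -0.723, 0.706], [0.0, 0.0, 0.0, 1.0]]
top 474.2471062112953 275.6132882838726 216.0157238792907 [[-0.018, -0.992, 0.123, 0.362], [-1.0, 0.019, 0.01, -0.108], [-0.012, -0.123, -0.992, 1.412], [0.0, 0.0, 0.0, 1.0]]
0.1 [0.268 0.536 0.404] [[-0.001, 0.447, 0.894], [-0.001, 0.894, -0.447], [-1.0, -0.002, -0.0]] 0.9959819489584296
```

View pics/scene0.png

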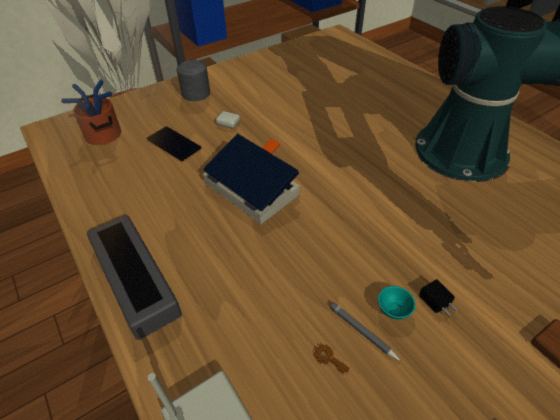

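View pics/top0.png

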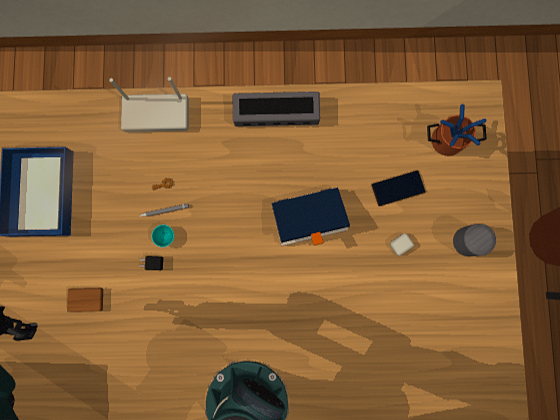

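The top view shows the tablet at about (312,215) with its tab at (317,239). The stylus is at (165,210) with its tip to the left (140,214), the key at (163,184), the bowl at (163,236) and the adapter at (153,263). Next I'll measure them.

```bash
cat > h.py <<'E'
from cell import get_obs, viewer, workorder, arm
import cv2,numpy as np
def pts(d,i,m):
    v,u=np.nonzero(m&(d>0)); z=d[v,u]
    c=np.stack([(u-i["cx"])/i["fx"]*z,(v-i["cy"])/i["fy"]*z,z,np.ones_like(z)])
    return (i["extrinsics"]@c)[:3].T
def ray(i,u,v,h):
    E=i["extrinsics"]; r=E[:3,:3]@np.array([(u-i["cx"])/i["fx"],(v-i["cy"])/i["fy"],1]); o=E[:3,3]
    return o+r*(h-o[2])/r[2]
def hsv(p): return cv2.cvtColor(p,cv2.COLOR_RGB2HSV)
E
python3 - <<'E'
from h import *
for n in("scene","top"):
    f=np.load(f"pics/{n}0.npz");p,d=f["p"],f["d"];i=viewer.camera_info(n);H=hsv(p).astype(int)
    o=(H[...,0]<12)&(H[...,1]>200)&(H[...,2]>150)
    P=pts(d,i,o);P=P[(P[:,0]>.2)&(abs(P[:,1])<.5)]
    print(n,"tab",len(P),P.mean(0).round(4),P.min(0).round(3),P.max(0).round(3))
    nv=(H[...,0]>100)&(H[...,0]<125)&(H[...,1]>150)&(H[...,2]<90)
    if n=="top": nv[:, :265]=0; nv[:,355:]=0; nv[:180]=0;nv[250:]=0
    else: nv[:130]=0;nv[220:]=0;nv[:,:203]=0;nv[:,305:]=0
    P=pts(d,i,nv); c=P.mean(0);w,V=np.linalg.eigh(np.cov((P-c).T));print(" screen",len(P),c.round(4),V.T.round(3).tolist(),np.sqrt(w*12).round(4))
    A=np.linalg.lstsq(np.c_[P[:,:2],np.ones(len(P))],P[:,2],rcond=None)[0];print(" plane",A.round(4))
    r=cv2.minAreaRect(P[:,:2].astype(np.float32)*1000);print(r)
    # table check
    m=np.zeros(d.shape,bool);m[270:290,200:240]=1
    print(" table",pts(d,i,m).mean(0).round(4))
E
```

```text
scene tab 110 [ 0.4638 -0.2053  0.0923] [ 0.448 -0.219  0.085] [ 0.48  -0.193  0.099]
 screen 3351 [ 0.5379 -0.1807  0.0656] [[0.321, 0.074, 0.944], [0.917, 0.224, -0.33], [0.236, -0.972, -0.004]] [0.0061 0.1193 0.1983]
 plane [-0.3395 -0.078   0.2341]
((537.782470703125, -188.74673461914062), (117.20648956298828, 199.4114990234375), 12.981765747070312)
 table [ 7.222e-01 -3.200e-03  6.000e-04]
top tab 16 [ 0.4646 -0.2103  0.0912] [ 0.446 -0.222  0.085] [ 0.479 -0.193  0.102]
 screen 2531 [ 0.5323 -0.1925  0.0666] [[0.325, 0.072, 0.943], [0.919, 0.211, -0.333], [0.223, -0.975, -0.003]] [0.0092 0.126  0.1968]
 plane [-0.3432 -0.0758  0.2347]
((534.6470947265625, -192.54275512695312), (121.0838851928711, 196.4063262939453), 12.153505325317383)
 table [ 0.3515  0.0755 -0.0008]
```

```bash
python3 - <<'E'
from h import *
f=np.load("pics/top0.npz");p=f["p"];cv2.imwrite("pics/t1.png",cv2.resize(p[170:280,120:220,::-1],(500*1,550),interpolation=cv2.INTER_CUBIC))
cv2.imwrite("pics/t2.png",cv2.resize(p[175:255,260:360,::-1],(700,560),interpolation=cv2.INTER_CUBIC))
E
```

```text
(no output)
```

View pics/t2.png

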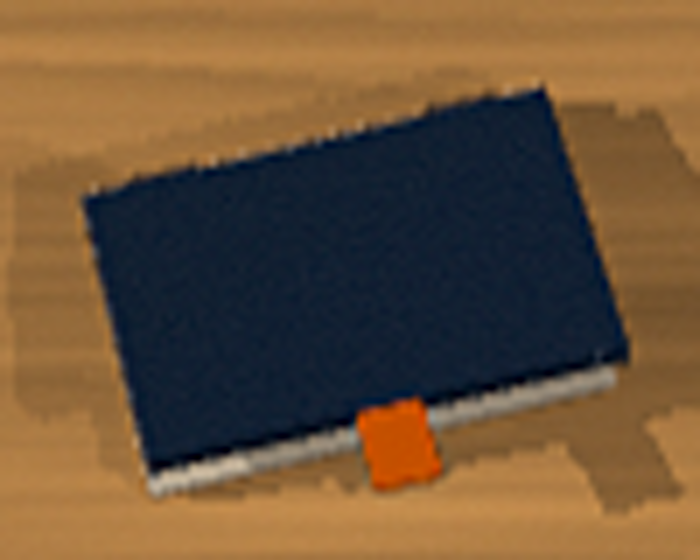

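View pics/t1.png

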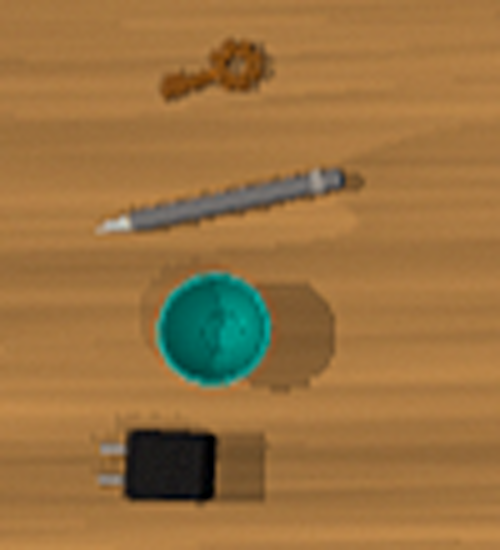

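```bash
cat >> h.py <<'E'
from scipy.spatial.transform import Rotation as Ro
def goto(pos,R=None):
    """print normalised tool-frame shift and turn needed to TCP pos"""
    o=get_obs(); M=np.array(o["ee_rot"]); s=M.T@(np.array(pos)-o["eef_pos"])
    print("t",round(o["time_s"],2),"tcp",np.round(o["eef_pos"],4),"gap",round(o["finger_gap"],3))
    print("shift mm",(s*1000).round(1),"norm",(s/.12).round(3))
    if R is not None:
        w=Ro.from_matrix(M.T@R).as_rotvec(); print("turn deg",np.degrees(w).round(1),"norm",(w/1.5).round(3))
def Rt(yaw,tilt=0):
    """tool: jaw y along dock y with yaw deg, tool x down tilted forward by tilt deg"""
    c,s=np.cos(np.radians(yaw)),np.sin(np.radians(yaw)); f=np.array([c,s,0]);y=np.array([-s,c,0]);t=np.radians(tilt)
    x=np.sin(t)*f-np.cos(t)*np.array([0,0,1]); return np.c_[x,y,np.cross(x,y)]
E
python3 - <<'E'
from h import *
print([a for a in dir(arm) if a[0]!='_'],arm.tip_reach)
goto((.36,-.22,.40),Rt(13))
i=viewer.camera_info("wrist");T=np.array(i["extrinsics"]);o=get_obs();M=np.array(o["ee_rot"])
print(i["fx"],"cam in tool",(M.T@(T[:3,3]-o["eef_pos"])).round(3),(M.T@T[:3,:3]).round(2).tolist())
E
```

```text
['MotionError', 'tip_reach'] 0.1734
t 0.1 tcp [0.2682 0.5363 0.4039] gap 0.996
shift mm [   4.9 -635.4  420.4] norm [ 0.041 -5.295  3.504]
turn deg [-39.6  -0.    0.1] norm [-0.46  -0.     0.001]
314.1371911460879 cam in tool [ 0.031  0.    -0.067] [[-0.0, -0.26, 0.96], [1.0, 0.0, 0.0], [-0.0, 0.96, 0.26]]
```

Emit:
drive_tool --steps '[[1,[0,0,0.34],[-0.08,0,0]],[1,[0,0,0.34],[-0.08,0,0]],[1,[0,0,0.34],[-0.08,0,0]],[1,[0,0,0.34],[-0.08,0,0]],[1,[0,-0.1,0.2],[-0.08,0,0]],[1,[0,-0.34,0],[-0.06,0,0]],[1,[0,-0.34,0],[0,0,0]],[1,[0,-0.34,0],[0,0,0]]]'

```text
time_s: 0.77
eef_pos: [0.4787, 0.3614, 0.3986]
ee_rot: [[-0.005, -0.256, 0.967], [-0.001, 0.967, 0.256], [-1.0, 0.001, -0.005]]
ft_force: [1.7, 0.5, -0.3]
finger_gap: 0.999
```

```bash
python3 - <<'E'
from h import *
goto((.38,-.22,.40),Rt(13))
E
```

```text
t 0.77 tcp [0.4787 0.3614 0.3986] gap 0.999
shift mm [  -0.6 -536.7 -244.4] norm [-0.005 -4.473 -2.037]
turn deg [ 1.9 -0.3 -0. ] norm [ 0.022 -0.003 -0.   ]
```

Emit:
drive_tool --steps '[[1,[0,-0.34,0],[0.02,0,0]],[1,[0,-0.34,0],[0,0,0]],[1,[0,-0.34,0],[0,0,0]],[1,[0,-0.34,0],[0,0,0]],[1,[0,-0.34,0],[0,0,0]],[1,[0,-0.34,0],[0,0,0]],[1,[0,-0.34,0],[0,0,0]],[1,[0,-0.32,-0.12],[0,0,0]]]'

```text
time_s: 1.43
eef_pos: [0.5399, 0.035, 0.3958]
ee_rot: [[-0.007, -0.227, 0.974], [-0.002, 0.974, 0.227], [-1.0, -0.0, -0.008]]
ft_force: [0.6, 0.1, 0.2]
finger_gap: 1.004
```

Emit:
drive_tool --steps '[[1,[0,-0.3,-0.15],[0,0,0]],[1,[0,-0.3,-0.15],[0,0,0]],[1,[0,-0.3,-0.15],[0,0,0]],[1,[0,-0.3,-0.15],[0,0,0]],[1,[0,-0.3,-0.15],[0,0,0]],[1,[0,-0.3,-0.15],[0,0,0]],[1,[0,0,0],[0,0,0]]]'

```text
time_s: 2.02
eef_pos: [0.4796, -0.214, 0.395]
ee_rot: [[-0.009, -0.223, 0.975], [-0.005, 0.975, 0.223], [-1.0, -0.003, -0.01]]
ft_force: [-0.5, -1.7, 0.3]
finger_gap: 1.001
```

```bash
python3 - <<'E'
from h import *
goto((.36,-.22,.40),Rt(13))
i=viewer.camera_info("wrist")
p,d=viewer.read_camera("wrist"); cv2.imwrite("pics/w1.png",p[:,:,::-1]); np.savez("pics/w1.npz",p=p,d=d,**{k:np.array(v) for k,v in i.items()})
E
```

```text
t 2.02 tcp [ 0.4796 -0.214   0.395 ] gap 1.001
shift mm [  -3.9   20.8 -118. ] norm [-0.032  0.174 -0.983]
turn deg [-0.1 -0.6  0.2] norm [-0.001 -0.007  0.002]
```

View pics/w1.png

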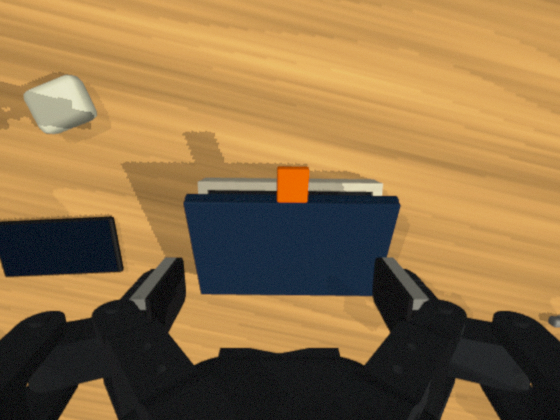

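The wrist view shows the tab at (293,185), the white base edge at row 187, and the screen spanning x 187-398 and y 195-295. I'll measure the tab, plane and edges.

```bash
cat > m1.py <<'E'
from h import *
import sys
f=np.load(sys.argv[1]);p,d=f["p"],f["d"];i={k:f[k] for k in f.files};H=hsv(p).astype(int)
o=((H[...,0]<15)&(H[...,1]>220)&(H[...,2]>120)).astype(np.uint8)
nl,L,st,_=cv2.connectedComponentsWithStats(o);k=1+st[1:,4].argmax();print(st[k]);m=cv2.erode((L==k).astype(np.uint8),np.ones((3,3)))>0
P=pts(d,i,m);print("tab",P.mean(0).round(4),"z",P[:,2].min().round(4),P[:,2].max().round(4))
nv=((H[...,0]>100)&(H[...,0]<125)&(H[...,1]>120)&(H[...,2]<120)).astype(np.uint8)
nl,L,st,_=cv2.connectedComponentsWithStats(nv);
k=max(range(1,nl),key=lambda k:st[k,4]*(st[k,0]>130));print(st[k]);m=cv2.erode((L==k).astype(np.uint8),np.ones((3,3)))>0
P=pts(d,i,m)
for _ in range(4):
    A=np.linalg.lstsq(np.c_[P[:,:2],np.ones(len(P))],P[:,2],rcond=None)[0];e=abs(P@np.r_[A[:2],-1]+A[2]);P=P[e<max(.003,1.5*np.median(e))]
print("plane",A.round(4),"slope deg",np.degrees(np.arctan(np.hypot(*A[:2]))).round(2),"yaw",np.degrees(np.arctan2(-A[1],-A[0])).round(2),"n",len(P))
yaw=np.arctan2(-A[1],-A[0]);X=np.array([np.cos(yaw),np.sin(yaw)]);Y=np.array([-X[1],X[0]])
x=P[:,:2]@X;y=P[:,:2]@Y
print("x",np.percentile(x,[.3,99.7]).round(4),"y",np.percentile(y,[.5,99.5]).round(4))
r=cv2.minAreaRect((P[:,:2]*1000).astype(np.float32));print(r)
wm=(H[...,1]<60)&(H[...,2]>110);W=pts(d,i,wm);W=W[(abs(W[:,2]-.03)<.006)&(W[:,0]<.6)&(W[:,1]>-.35)&(W[:,1]<-.05)];print("white deck",len(W),np.median(W[:,2]) if len(W) else 0)
r=cv2.minAreaRect((W[:,:2]*1000).astype(np.float32));print(r,cv2.boxPoints(r).round(1).tolist())
E
python3 m1.py pics/w1.npz
```

```text
[ 277  166   32   37 1081]
tab [ 0.4593 -0.2067  0.0931] z 0.0863 0.0987
[  185   193   214   102 18735]
plane [-0.3409 -0.0748  0.2348] slope deg 19.24 yaw 12.38 n 16957
x [0.4224 0.5348] y [-0.396  -0.2056]
((532.1123657226562, -190.94744873046875), (114.55269622802734, 193.721923828125), 12.403020858764648)
white deck 1403 0.029997280170973806
((474.7861022949219, -203.415283203125), (13.508902549743652, 198.90087890625), 12.492761611938477) [[446.70001220703125, -107.80000305175781], [489.70001220703125, -302.0], [502.8999938964844, -299.0], [459.8999938964844, -104.9000015258789]]
```

Emit:
drive_tool --steps '[[1,[0,0,-0.2],[0,-0.08,0]],[1,[0,0,-0.2],[0,-0.08,0]],[1,[0,0,-0.2],[0,-0.08,0]],[1,[0,0,-0.2],[0,-0.08,0]],[1,[0,0,0],[0,-0.08,0]],[1,[0,0,0],[0,-0.08,0]],[1,[0,0,0],[0,0,0]]]'

```text
time_s: 2.65
eef_pos: [0.425, -0.2019, 0.4153]
ee_rot: [[0.59, -0.165, 0.791], [0.114, 0.986, 0.121], [-0.8, 0.019, 0.6]]
ft_force: [-0.1, -0.7, 1.3]
finger_gap: 1.0
```

```bash
cat >> h.py <<'E'
YAW=12.45
XH=np.array([np.cos(np.radians(YAW)),np.sin(np.radians(YAW)),0]);YH=np.array([-XH[1],XH[0],0]);Z=np.array([0,0,1.])
HINGE=np.array([.5903,-.178,.038])
def tab(deg,r=.147,h=.003):
    t=np.radians(deg); return HINGE+(-r*np.cos(t)+h*np.sin(t))*XH+(r*np.sin(t)+h*np.cos(t))*Z
def tcp(g,tilt,back=0.): return np.array(g)-(.155+back)*Rt(YAW,tilt)[:,0]
E
python3 - <<'E'
from h import *
print(tab(19.24),get_obs()["q"])
goto(tcp(tab(19.24),41,.07),Rt(YAW,41))
goto(tcp(tab(19.24),41,0),Rt(YAW,41))
E
```

```text
[ 0.45573949 -0.20770817  0.08927274] [-0.8128043   0.07071381  1.98503081  0.73773958  0.85231349 -2.97688486]
t 2.65 tcp [ 0.425  -0.2019  0.4153] gap 1.0
shift mm [  53.8  -21.3 -187.9] norm [ 0.448 -0.178 -1.566]
turn deg [-3.  -4.1  1. ] norm [-0.035 -0.048  0.012]
t 2.65 tcp [ 0.425  -0.2019  0.4153] gap 1.0
shift mm [ 123.6  -19.9 -183. ] norm [ 1.03  -0.166 -1.525]
turn deg [-3.  -4.1  1. ] norm [-0.035 -0.048  0.012]
```

Emit:
drive_tool --steps '[[1,[0,0,0],[0.08,0,0]],[1,[0,0,0],[0.08,0,0]]]'

```text
time_s: 2.82
eef_pos: [0.4248, -0.1993, 0.4151]
ee_rot: [[0.588, 0.028, 0.808], [0.117, 0.986, -0.12], [-0.8, 0.165, 0.577]]
ft_force: [-0.4, 0.5, -0.1]
finger_gap: 0.999
```

```bash
python3 - <<'E'
from h import *
print(np.round(get_obs()["q"],3))
E
```

```text
[-0.809  0.069  1.987  0.737  0.853 -2.73 ]
```

Emit:
drive_tool --steps '[[1,[0,0,0],[0.083,0,0]],[1,[0,0,0],[0.083,0,0]],[1,[0,0,0],[0.083,0,0]],[1,[0,0,0],[0.083,0,0]],[1,[0,0,0],[0.083,0,0]],[1,[0,0,0],[0.083,0,0]],[1,[0,0,0],[0.083,0,0]],[1,[0,0,0],[0.083,0,0]]]'

```text
time_s: 3.48
eef_pos: [0.4252, -0.1895, 0.4107]
ee_rot: [[0.574, 0.7, 0.425], [0.132, 0.433, -0.892], [-0.808, 0.568, 0.156]]
ft_force: [-0.8, -0.3, -0.3]
finger_gap: 0.998
```

Emit:
drive_tool --steps '[[1,[0,0,0],[0.083,0,0]],[1,[0,0,0],[0.083,0,0]],[1,[0,0,0],[0.083,0,0]],[1,[0,0,0],[0.083,0,0]],[1,[0,0,0],[0.083,0,0]],[1,[0,0,0],[0.083,0,0]],[1,[0,0,0],[0.083,0,0]],[1,[0,0,0],[0.083,0,0]]]'

```text
time_s: 4.15
eef_pos: [0.4256, -0.1798, 0.4057]
ee_rot: [[0.558, 0.749, -0.357], [0.148, -0.513, -0.845], [-0.817, 0.419, -0.397]]
ft_force: [-0.3, -0.2, 0.2]
finger_gap: 1.001
```

Emit:
drive_tool --steps '[[1,[0,0,0],[0.083,0,0]],[1,[0,0,0],[0.083,0,0]],[1,[0,0,0],[0.083,0,0]],[1,[0,0,0],[0.083,0,0]],[1,[0,0,0],[0.083,0,0]],[1,[0,0,0],[0.083,0,0]]]'

```text
time_s: 4.65
eef_pos: [0.4258, -0.1725, 0.402]
ee_rot: [[0.545, 0.313, -0.778], [0.159, -0.949, -0.271], [-0.823, 0.024, -0.568]]
ft_force: [-0.9, -0.6, -0.3]
finger_gap: 1.003
```

```bash
cat >> h.py <<'E'
FL=np.diag([1,-1,-1.])
def plan(deg,tilt,back=0.): goto(tcp(tab(deg),tilt,back),Rt(YAW,tilt)@FL)
E
python3 - <<'E'
from h import *
print(np.round(get_obs()["q"],3))
plan(19.24,41,.07)
E
```

```text
[-0.756  0.078  2.004  0.704  0.859  0.072]
t 4.65 tcp [ 0.4258 -0.1725  0.402 ] gap 1.003
shift mm [ 44.7  24.5 188. ] norm [0.372 0.204 1.567]
turn deg [5.4 6.3 2.5] norm [0.063 0.074 0.029]
```

Emit:
drive_tool --steps '[[1,[0,0,0],[0.06,0.05,0.03]],[1,[0,0.04,0.3],[0,0.02,0]],[1,[0.08,0.04,0.3],[0,0,0]],[1,[0.08,0.04,0.3],[0,0,0]],[1,[0.08,0.04,0.3],[0,0,0]],[1,[0.08,0.04,0.2],[0,0,0]],[1,[0,0,0],[0,0,0]]]'

```text
time_s: 5.23
eef_pos: [0.3325, -0.214, 0.2624]
ee_rot: [[0.637, 0.229, -0.736], [0.144, -0.973, -0.179], [-0.757, 0.008, -0.653]]
ft_force: [0.0, 0.2, -0.1]
finger_gap: 1.001
```

```bash
python3 - <<'E'
from h import *
print(np.round(get_obs()["q"],3))
plan(19.24,41,.07)
i=viewer.camera_info("wrist")
p,d=viewer.read_camera("wrist"); cv2.imwrite("pics/w2.png",p[:,:,::-1]); np.savez("pics/w2.npz",p=p,d=d,**{k:np.array(v) for k,v in i.items()})
E
```

```text
[-1.086  0.324  2.302  1.227  0.734 -0.793]
t 5.23 tcp [ 0.3325 -0.214   0.2624] gap 1.001
shift mm [-14.5  20.   22.2] norm [-0.121  0.167  0.185]
turn deg [0.9 0.2 0.2] norm [0.011 0.003 0.002]
```

View pics/w2.png

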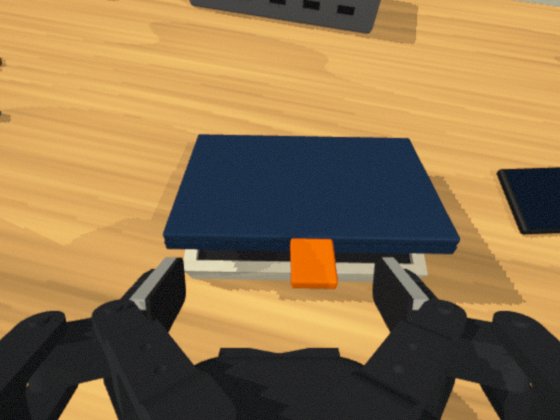

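Emit:
drive_tool --steps '[[1,[0,0.08,0],[0,-0.064,0]],[1,[0,0.08,0],[0,-0.064,0]]]'

```text
time_s: 5.45
eef_pos: [0.3369, -0.2283, 0.2632]
ee_rot: [[0.49, 0.229, -0.841], [0.118, -0.974, -0.196], [-0.864, -0.003, -0.504]]
ft_force: [-0.3, 0.9, -0.5]
finger_gap: 0.999
```

```bash
python3 - <<'E'
from h import *
print(np.round(get_obs()["q"],3))
plan(19.24,30,.06)
plan(19.24,30,.0)
E
```

```text
[-1.011  0.291  2.22   0.9    0.656 -0.408]
t 5.45 tcp [ 0.3369 -0.2283  0.2632] gap 0.999
shift mm [ -4.    5.7 -17.4] norm [-0.034  0.047 -0.145]
turn deg [ 0.6 -0.3  0.5] norm [ 0.007 -0.003  0.006]
t 5.45 tcp [ 0.3369 -0.2283  0.2632] gap 0.999
shift mm [ 56.    6.2 -17.1] norm [ 0.466  0.052 -0.142]
turn deg [ 0.6 -0.3  0.5] norm [ 0.007 -0.003  0.006]
```

Emit:
drive_tool --steps '[[1,[0,0.05,-0.14],[0,0,0]],[1,[0.15,0,0],[0,0,0]],[1,[0.15,0,0],[0,0,0]],[1,[0.15,0,0],[0,0,0]],[1,[0,0,0],[0,0,0]]]'

```text
time_s: 5.87
eef_pos: [0.3888, -0.2241, 0.2338]
ee_rot: [[0.495, 0.237, -0.836], [0.108, -0.971, -0.212], [-0.862, 0.015, -0.506]]
ft_force: [-0.1, -0.7, -0.2]
finger_gap: 1.001
```

```bash
python3 - <<'E'
from h import *
plan(19.24,30,.0)
p,d=viewer.read_camera("wrist"); cv2.imwrite("pics/w3.png",p[:,:,::-1])
E
```

```text
t 5.87 tcp [ 0.3888 -0.2241  0.2338] gap 1.001
shift mm [ 4.5 -1.9 12.6] norm [ 0.037 -0.016  0.105]
turn deg [ 1.5 -0.4 -0.1] norm [ 0.018 -0.005 -0.001]
```

View pics/w3.png

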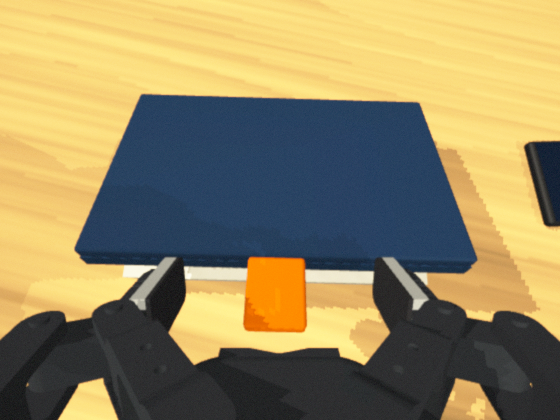

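Emit:
drive_tool --newtons 25 --steps '[[1,[0.03,-0.02,0.11],[0.018,0,0]],[1,[0,0,0.01],[0,0,0]],[0,[0,0,0],[0,0,0]],[0,[0,0,0],[0,0,0]],[0,[0,0,0],[0,0,0]],[0,[0,0,0],[0,0,0]],[0,[0,0,0],[0,0,0]],[0,[0,0,0],[0,0,0]]]'

```text
time_s: 6.58
eef_pos: [0.3801, -0.2239, 0.2316]
ee_rot: [[0.501, 0.219, -0.837], [0.104, -0.976, -0.192], [-0.859, 0.009, -0.512]]
ft_force: [1.1, 2.5, -4.6]
finger_gap: 0.32
```

```bash
python3 - <<'E'
from h import *
plan(19.24,30,.0)
p,d=viewer.read_camera("wrist"); cv2.imwrite("pics/w4.png",p[:,:,::-1])
for a,t in((26,28),(33,26)): plan(a,t)
E
```

```text
t 6.58 tcp [ 0.3801 -0.2239  0.2316] gap 0.32
shift mm [6.9 0.4 4.3] norm [0.057 0.004 0.036]
turn deg [ 0.4 -0.8 -0.4] norm [ 0.005 -0.009 -0.004]
t 6.63 tcp [ 0.3802 -0.2239  0.2316] gap 0.318
shift mm [ -3.1   0.7 -15.2] norm [-0.025  0.005 -0.127]
turn deg [ 0.4 -2.8 -0.4] norm [ 0.005 -0.033 -0.004]
t 6.63 tcp [ 0.3802 -0.2239  0.2316] gap 0.318
shift mm [-11.3   0.9 -36.4] norm [-0.094  0.007 -0.303]
turn deg [ 0.4 -4.8 -0.4] norm [ 0.005 -0.056 -0.004]
```

View pics/w4.png

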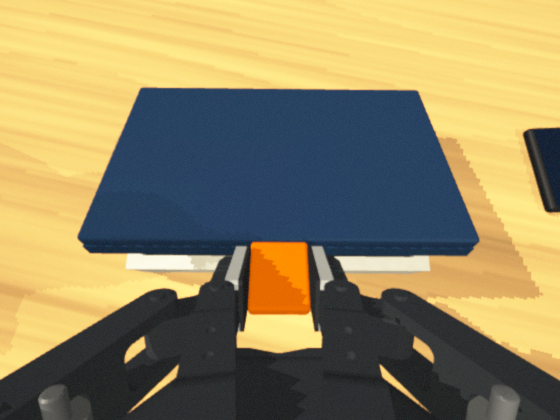

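```bash
cat >> h.py <<'E'
def rh(deg):
    o=get_obs();g=np.array(o["eef_pos"])+.155*np.array(o["ee_rot"])[:,0]-HINGE
    a,b=g@XH,g[2];t=np.radians(deg);return -a*np.cos(t)+b*np.sin(t),a*np.sin(t)+b*np.cos(t),g@YH
def seq(wp,r,h):
    o=get_obs();M=np.array(o["ee_rot"]);P=np.array(o["eef_pos"])
    for a,t in wp:
        R=Rt(YAW,t)@FL;q=tcp(tab(a,r,h),t)
        print(a,t,(M.T@(q-P)/.12).round(3).tolist(),(Ro.from_matrix(M.T@R).as_rotvec()/1.5).round(3).tolist());M,P=R,q
E
python3 - <<'E'
from h import *
r,h,y=rh(19.24);print(r,h,y)
seq([(19.24,30),(24,28.5),(29,27),(34,25.5),(39,24),(44,22.5)],r,h)
E
```

```text
0.14806651434364218 0.012332550704396691 -0.00040695621784899116
19.24 30 [0.0, 0.005, -0.018] [0.005, -0.009, -0.004]
24 28.5 [-0.056, -0.0, -0.119] [-0.0, -0.017, 0.0]
29 27 [-0.054, 0.0, -0.127] [0.0, -0.017, -0.0]
34 25.5 [-0.048, 0.0, -0.13] [-0.0, -0.017, 0.0]
39 24 [-0.042, 0.0, -0.133] [0.0, -0.017, 0.0]
44 22.5 [-0.036, -0.0, -0.135] [-0.0, -0.017, -0.0]
```

Emit:
drive_tool --newtons 25 --steps '[[0.7,[0,0,0],[0,0,0]],[0.7,[0,0,0],[0,0,0]],[0.7,[0.06,0,0.04],[0,-0.009,0]],[0.7,[0.02,0,0.01],[0,0,0]],[0,[0,0,0],[0,0,0]],[0,[0,0,0],[0,0,0]],[0,[0,0,0],[0,0,0]],[0,[0,0,0],[0,0,0]]]'

```text
time_s: 7.3
eef_pos: [0.3799, -0.2241, 0.2186]
ee_rot: [[0.488, 0.218, -0.845], [0.102, -0.976, -0.193], [-0.867, 0.008, -0.499]]
ft_force: [-0.5, -1.1, 2.4]
finger_gap: 0.323
```

```bash
python3 - <<'E'
from h import *
i=viewer.camera_info("wrist");p,d=viewer.read_camera("wrist"); cv2.imwrite("pics/w5.png",p[:,:,::-1]);np.savez("pics/w5.npz",p=p,d=d,**{k:np.array(v) for k,v in i.items()})
r,h,y=rh(19.24);print(r,h,y,get_obs()["finger_gap"])
seq([(19.24,30),(24,28.5),(29,27),(34,25.5),(39,24),(44,22.5)],r,h)
E
python3 m1.py pics/w5.npz | grep -E "tab|plane"
```

```text
0.1456197937242601 -0.0017654316323842054 -0.0005158247066464365 0.32167303696114713
19.24 30 [-0.0, 0.003, 0.002] [0.004, 0.001, -0.004]
24 28.5 [-0.063, -0.0, -0.112] [-0.0, -0.017, 0.0]
29 27 [-0.061, -0.0, -0.12] [0.0, -0.017, -0.0]
34 25.5 [-0.056, -0.0, -0.123] [-0.0, -0.017, 0.0]
39 24 [-0.05, 0.0, -0.127] [0.0, -0.017, 0.0]
44 22.5 [-0.045, 0.0, -0.13] [-0.0, -0.017, -0.0]
tab [ 0.4488 -0.2018  0.0955] z 0.0909 0.0988
plane [-0.03    0.2668  0.1322] slope deg 15.03 yaw -83.57 n 95
```

Emit:
drive_tool --steps '[[0,[-0.063,0,-0.112],[0,-0.017,0]],[0,[-0.061,0,-0.12],[0,-0.017,0]],[0,[-0.056,0,-0.123],[0,-0.017,0]],[0,[-0.05,0,-0.127],[0,-0.017,0]],[0,[-0.045,0,-0.13],[0,-0.017,0]]]'

```text
time_s: 7.77
eef_pos: [0.4278, -0.2135, 0.2791]
ee_rot: [[0.364, 0.212, -0.907], [0.075, -0.977, -0.198], [-0.928, 0.004, -0.372]]
ft_force: [5.9, 0.6, -12.5]
finger_gap: 0.327
```

```bash
cat >> h.py <<'E'
def ang():
    o=get_obs();g=np.array(o["eef_pos"])+.155*np.array(o["ee_rot"])[:,0]-HINGE
    R=np.array(o["ee_rot"]);x=R[:,0]
    print("t",o["time_s"],"radius",np.hypot(g@XH,g[2]).round(4),"ang",np.degrees(np.arctan2(g[2],-g@XH)).round(1),"y",(g@YH).round(4),"tilt",np.degrees(np.arctan2(x@XH,-x[2])).round(1),"F",np.round(o["ft_force"],1),"gap",round(o["finger_gap"],3))
E
python3 - <<'E'
from h import *
ang()
seq([(44,22.5),(49,21),(54,19.5),(59,18),(64,16),(69,14),(74,12),(79,10)],.1456,-.0018)
print(np.round(get_obs()["q"],2))
p,d=viewer.read_camera("wrist"); cv2.imwrite("pics/w6.png",p[:,:,::-1])
E
```

```text
t 7.7667 radius 0.1458 ang 41.8 y -0.0005 tilt 21.8 F [  5.9   0.6 -12.5] gap 0.327
44 22.5 [-0.012, 0.003, -0.014] [-0.001, 0.008, -0.004]
49 21 [-0.039, -0.0, -0.132] [0.0, -0.017, 0.0]
54 19.5 [-0.033, 0.0, -0.134] [-0.0, -0.017, -0.0]
59 18 [-0.026, -0.0, -0.136] [-0.0, -0.017, -0.0]
64 16 [-0.02, -0.0, -0.149] [0.0, -0.023, 0.0]
69 14 [-0.014, -0.0, -0.15] [-0.0, -0.023, 0.0]
74 12 [-0.009, 0.0, -0.15] [0.0, -0.023, -0.0]
79 10 [-0.003, 0.0, -0.151] [-0.0, -0.023, 0.0]
[-0.74  0.31  2.04  0.53  0.63  0.21]
```

View pics/w6.png

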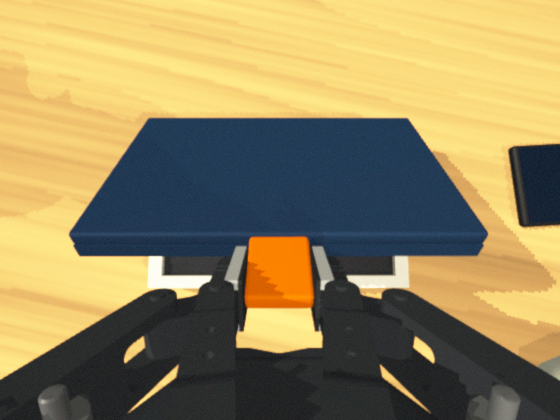

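The screen is rising with the tab at (280,270) held between the pads, so I'll keep following the arc.

Emit:
drive_tool --steps '[[0,[-0.045,0,-0.132],[0,-0.015,0]],[0,[-0.035,0,-0.134],[0,-0.017,0]],[0,[-0.028,0,-0.136],[0,-0.017,0]],[0,[-0.022,0,-0.148],[0,-0.022,0]],[0,[-0.016,0,-0.15],[0,-0.022,0]],[0,[-0.01,0,-0.15],[0,-0.022,0]]]'

```text
time_s: 8.32
eef_pos: [0.5151, -0.1941, 0.3279]
ee_rot: [[0.184, 0.215, -0.959], [0.033, -0.977, -0.213], [-0.982, 0.007, -0.187]]
ft_force: [-3.0, -3.7, -0.5]
finger_gap: 0.322
```

```bash
python3 - <<'E'
from h import *
ang()
seq([(74,12),(79,10),(84,8),(89,6),(94,4),(99,2),(104,0),(108,0),(110,0)],.1456,-.0018)
print(np.round(get_obs()["q"],2))
p,d=viewer.read_camera("wrist"); cv2.imwrite("pics/w7.png",p[:,:,::-1])
E
```

```text
t 8.3167 radius 0.1457 ang 70.8 y -0.0006 tilt 10.8 F [-3.  -3.7 -0.5] gap 0.322
74 12 [-0.005, 0.004, -0.025] [0.001, 0.014, -0.005]
79 10 [-0.003, 0.0, -0.151] [-0.0, -0.023, 0.0]
84 8 [0.002, -0.0, -0.151] [-0.0, -0.023, -0.0]
89 6 [0.008, -0.0, -0.151] [-0.0, -0.023, 0.0]
94 4 [0.013, -0.0, -0.15] [0.0, -0.023, 0.0]
99 2 [0.019, -0.0, -0.149] [-0.0, -0.023, -0.0]
104 0 [0.024, 0.0, -0.148] [0.0, -0.023, 0.0]
108 0 [0.022, -0.0, -0.082] [0.0, 0.0, 0.0]
110 0 [0.013, 0.0, -0.04] [0.0, 0.0, 0.0]
[-0.53  0.33  1.78  0.16  0.89  0.73]
```

View pics/w7.png

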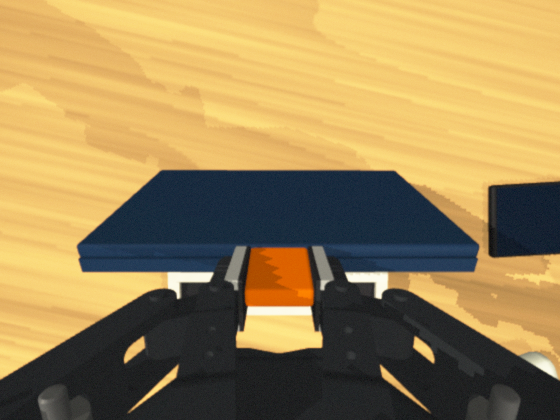

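Emit:
drive_tool --steps '[[0,[-0.004,0,-0.15],[0,-0.012,0]],[0,[0.002,0,-0.15],[0,-0.02,0]],[0,[0.007,0,-0.15],[0,-0.02,0]],[0,[0.013,0,-0.15],[0,-0.02,0]],[0,[0.018,0,-0.15],[0,-0.02,0]],[0,[0.022,0,-0.14],[0,-0.02,0]]]'

```text
time_s: 8.87
eef_pos: [0.6169, -0.1721, 0.335]
ee_rot: [[0.005, 0.22, -0.975], [-0.004, -0.975, -0.22], [-1.0, 0.005, -0.004]]
ft_force: [-3.7, -3.3, 5.8]
finger_gap: 0.327
```

```bash
python3 - <<'E'
from h import *
ang()
seq([(104,0),(108,0),(110,0),(111,0)],.1456,-.0018)
p,d=viewer.read_camera("wrist"); cv2.imwrite("pics/w8.png",p[:,:,::-1])
E
```

```text
t 8.8667 radius 0.1447 ang 101.1 y -0.0008 tilt 0.2 F [-3.7 -3.3  5.8] gap 0.327
104 0 [0.003, 0.001, -0.052] [0.003, -0.003, -0.003]
108 0 [0.022, -0.0, -0.082] [0.0, 0.0, 0.0]
110 0 [0.013, 0.0, -0.04] [0.0, 0.0, 0.0]
111 0 [0.007, 0.0, -0.02] [0.0, 0.0, 0.0]
```

View pics/w8.png

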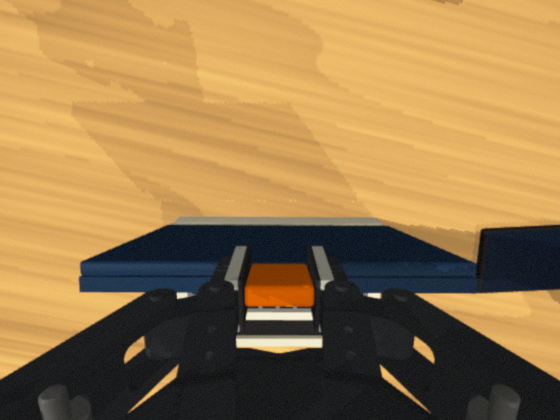

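Emit:
drive_tool --steps '[[0,[0.012,0,-0.1],[0,0,0]],[0,[0.02,0,-0.075],[0,0,0]],[0,[0,0,0],[0,0,0]],[0,[0,0,0],[0,0,0]]]'

```text
time_s: 9.25
eef_pos: [0.6389, -0.1678, 0.3291]
ee_rot: [[0.004, 0.224, -0.975], [-0.001, -0.975, -0.224], [-1.0, 0.002, -0.004]]
ft_force: [-1.9, -2.1, 5.9]
finger_gap: 0.327
```

```bash
python3 - <<'E'
from h import *
ang()
seq([(110,0)],.1456,-.0018)
p,d=viewer.read_camera("scene"); cv2.imwrite("pics/s1.png",p[:,:,::-1]);np.savez("pics/s1.npz",p=p,d=d)
E
```

```text
t 9.25 radius 0.1451 ang 110.2 y -0.0008 tilt 0.2 F [-1.9 -2.1  5.9] gap 0.327
110 0 [-0.011, -0.005, 0.012] [0.006, -0.002, -0.001]
```

View pics/s1.png

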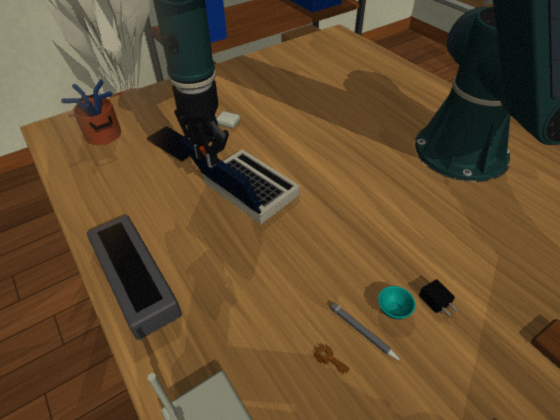

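The scene view shows the screen standing at about (235,185) with the channel exposed along (280,175). I'll measure the angle from the navy back face.

```bash
cat > ms.py <<'E'
from h import *
import sys
f=np.load(sys.argv[1]);p,d=f["p"],f["d"];i=viewer.camera_info("scene");H=hsv(p).astype(int)
nv=(H[...,0]>100)&(H[...,0]<125)&(H[...,1]>120)&(H[...,2]<130)
nv=cv2.erode(nv.astype(np.uint8),np.ones((2,2)))>0
P=pts(d,i,nv)-HINGE;q=np.c_[P@XH,P@YH,P[:,2]]
q=q[(abs(q[:,1])<.1)&(q[:,0]>-.06)&(q[:,0]<.1)&(q[:,2]>.0)&(q[:,2]<.125)]
for _ in range(5):
    A=np.polyfit(q[:,2],q[:,0],1);e=abs(q[:,0]-np.polyval(A,q[:,2]));q=q[e<max(.003,1.5*np.median(e))]
print(len(q),"z",q[:,2].min(),q[:,2].max(),"angle",90+np.degrees(np.arctan(A[0])),"offset(want 8ish)",A[1]*np.cos(np.arctan(A[0])))
E
python3 ms.py pics/s1.npz
```

```text
444 z 0.011457518750695596 0.12011275444937833 angle 106.05665077318523 offset(want 8ish) 0.011591030323264142
```

Emit:
drive_tool --steps '[[1,[0,0,0],[0,0,0]],[1,[0,0,0],[0,0,0]],[1,[0,0,0],[0,0,0]],[1,[-0.2,0,0],[0,0,0]],[1,[-0.34,0,0],[0,0,0]],[1,[-0.2,0,0.28],[0,0,0]],[1,[0,0,0.34],[0,0,0]],[1,[0,0,0.3],[0,0,0]]]'

```text
time_s: 9.97
eef_pos: [0.5305, -0.1919, 0.4172]
ee_rot: [[0.006, 0.229, -0.973], [0.004, -0.973, -0.229], [-1.0, -0.003, -0.006]]
ft_force: [-0.8, -0.5, 0.9]
finger_gap: 0.999
```

Emit:
drive_tool --steps '[[1,[0,-0.34,0],[0,0,0]],[1,[0,-0.34,0],[0,0,0]],[1,[0,-0.34,0],[0,0,0]],[1,[0,-0.34,0],[0,0,0]],[1,[0,0,0],[0,0,0]]]'

```text
time_s: 10.38
eef_pos: [0.4832, -0.0347, 0.4181]
ee_rot: [[0.006, 0.213, -0.977], [0.003, -0.977, -0.213], [-1.0, -0.002, -0.007]]
ft_force: [-0.8, 0.1, 0.3]
finger_gap: 1.001
```

```bash
python3 - <<'E'
from h import *
ang()
for n in("scene","top"):
    p,d=viewer.read_camera(n); cv2.imwrite(f"pics/{n}2.png",p[:,:,::-1]);np.savez(f"pics/{n}2.npz",p=p,d=d)
E
python3 ms.py pics/scene2.npz
```

```text
t 10.3833 radius 0.2366 ang 72.1 y 0.1633 tilt 0.4 F [-0.8  0.1  0.3] gap 1.001
445 z 0.013356010860352131 0.12092104938819773 angle 105.91786663253733 offset(want 8ish) 0.011704143035379859
```

View pics/scene2.png

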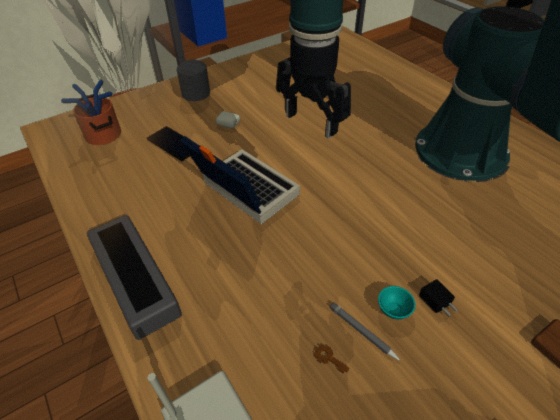

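View pics/top2.png

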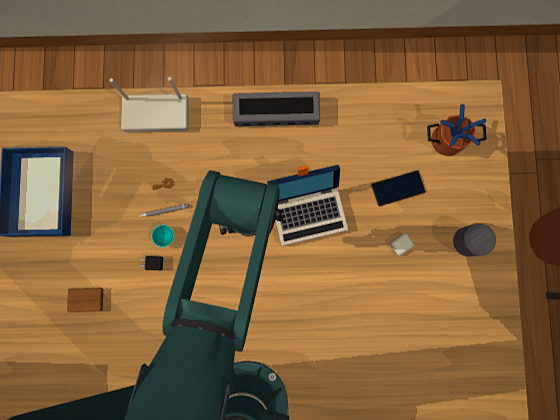

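```bash
python3 - <<'E'
from h import *
for n in("scene","top"):
    f=np.load(f"pics/{n}2.npz");p,d=f["p"],f["d"];i=viewer.camera_info(n);H=hsv(p).astype(int)
    o=(H[...,0]<14)&(H[...,1]>190)&(H[...,2]>110)
    P=pts(d,i,o)-HINGE;q=np.c_[P@XH,P@YH,P[:,2]];q=q[(abs(q[:,1])<.03)&(q[:,2]>.08)]
    print(n,len(q),q.mean(0).round(4),q.min(0).round(4),q.max(0).round(4))
    # generic: all points in volume, profile of x vs z
    P=pts(d,i,np.ones(d.shape,bool))-HINGE;q=np.c_[P@XH,P@YH,P[:,2]];q=q[(abs(q[:,1])<.085)&(q[:,2]>.01)&(q[:,2]<.125)&(q[:,0]>-.03)&(q[:,0]<.08)]
    for z in np.arange(.015,.125,.01):
        s=q[abs(q[:,2]-z)<.005];
        if len(s)>2: print("  z",z.round(3),len(s),np.percentile(s[:,0],[5,50,95]).round(4))
E
```

```text
scene 82 [0.0518 0.0064 0.1427] [ 0.0414 -0.0134  0.1203] [0.0575 0.0141 0.1529]
  z 0.015 63 [0.0141 0.0153 0.0166]
  z 0.025 74 [0.0171 0.0186 0.0202]
  z 0.035 73 [0.0203 0.0221 0.0234]
  z 0.045 72 [0.0237 0.0252 0.0266]
  z 0.055 75 [0.0268 0.0284 0.0297]
  z 0.065 79 [0.0303 0.0318 0.0331]
  z 0.075 76 [0.0331 0.0348 0.0364]
  z 0.085 88 [0.0365 0.038  0.0394]
  z 0.095 82 [0.04   0.0413 0.043 ]
  z 0.105 87 [0.043  0.0444 0.0459]
  z 0.115 326 [0.0361 0.0448 0.048 ]
top 78 [ 0.0457 -0.0008  0.1416] [ 0.0381 -0.0145  0.1234] [0.0549 0.0122 0.1536]
  z 0.015 64 [0.0014 0.0034 0.0058]
  z 0.025 86 [0.0035 0.006  0.0089]
  z 0.035 101 [0.0067 0.0093 0.012 ]
  z 0.045 92 [0.0102 0.0126 0.0151]
  z 0.055 98 [0.0136 0.0159 0.0186]
  z 0.065 93 [0.0161 0.0191 0.0218]
  z 0.075 101 [0.0197 0.0226 0.025 ]
  z 0.085 97 [0.023  0.0257 0.0279]
  z 0.095 104 [0.026  0.029  0.0314]
  z 0.105 43 [0.0286 0.0308 0.0321]
  z 0.115 245 [0.0301 0.0381 0.0445]
```

Both faces agree on 107.8° (1.88 rad), which is inside the window, and the screen holds on its own. Next is the stylus.

```bash
python3 - <<'E'
from h import *
for n,box in(("scene",(290,370,320,410)),("top",(195,222,135,195))):
    f=np.load(f"pics/{n}0.npz");p,d=f["p"],f["d"];i=viewer.camera_info(n);H=hsv(p).astype(int)
    m=np.zeros(d.shape,bool);a,b,c,e=box;m[a:b,c:e]=(H[a:b,c:e,1]<70)
    k,L,st,_=cv2.connectedComponentsWithStats(m.astype(np.uint8));j=1+st[1:,4].argmax();m=L==j;print(n,st[j])
    v,u=np.nonzero(m);P=np.array([ray(i,x,y,.008) for x,y in zip(u,v)])
    c=P.mean(0);w,V=np.linalg.eigh(np.cov((P[:,:2]-c[:2]).T));D=V[:,1];D=D*np.sign(D[1]);s=(P[:,:2]-c[:2])@D
    q=np.percentile(s,[0.5,99.5]);mid=c[:2]+D*(q.mean());t=np.sort(s)
    print("len",(q[1]-q[0]).round(4),"mid",mid.round(4),"dir",D.round(4),"yaw",np.degrees(np.arctan2(-D[0],D[1])).round(1),"width",np.sqrt(12*w[0]).round(4))
    print("z",np.median(pts(d,i,m)[:,2]))
goto((.55,.15,.35),Rt(0)@FL)
E
```

```text
scene [331 303  68  57 553]
len 0.1446 mid [0.5629 0.2422] dir [-0.191   0.9816] yaw 11.0 width 0.0133
z 0.011601584090377592
top [141 204  48  12 177]
len 0.1426 mid [0.561  0.2387] dir [-0.1899  0.9818] yaw 10.9 width 0.0114
z 0.01029916206035053
t 10.48 tcp [ 0.4854 -0.0386  0.4185] gap 1.0
shift mm [  69.  -170.7 -102.7] norm [ 0.575 -1.422 -0.856]
turn deg [12.3 -0.5 -0.1] norm [ 0.143 -0.006 -0.001]
```

```bash
python3 - <<'E'
from h import *
print(np.round(get_obs()["q"],2))
s=11
for k in (90,-90):
    goto((.52,.24,.33),Rt(11+k)); 
E
```

```text
[-0.22  0.18  1.73  0.    1.22  1.13]
t 10.48 tcp [ 0.4854 -0.0386  0.4185] gap 1.0
shift mm [  88.6 -265.   -92.4] norm [ 0.739 -2.209 -0.77 ]
turn deg [91.3 -0.5  0.3] norm [ 1.062 -0.006  0.003]
t 10.48 tcp [ 0.4854 -0.0386  0.4185] gap 1.0
shift mm [  88.6 -265.   -92.4] norm [ 0.739 -2.209 -0.77 ]
turn deg [-88.7  -0.3  -0.5] norm [-1.032 -0.003 -0.006]
```

Emit:
drive_tool --steps '[[0.35,[0,-0.3,0],[-0.08,0,0]],[0.35,[0,-0.3,0],[-0.08,0,0]],[0.35,[0,-0.3,0],[-0.08,0,0]],[0.35,[0,-0.2,0],[-0.08,0,0]],[0.35,[0,0,0],[-0.08,0,0]],[0.35,[0,0,0],[-0.08,0,0]],[0.35,[0,0,0],[-0.08,0,0]],[0.35,[0,0,0],[-0.08,0,0]]]'

```text
time_s: 11.15
eef_pos: [0.4418, 0.0792, 0.4181]
ee_rot: [[0.018, 0.933, -0.36], [-0.005, -0.36, -0.933], [-1.0, 0.018, -0.002]]
ft_force: [1.4, -0.3, -0.4]
finger_gap: 0.348
```

Emit:
drive_tool --steps '[[0.35,[0,0,0],[-0.08,0,0]],[0.35,[0,0,0],[-0.08,0,0]],[0.35,[0,0,0],[-0.08,0,0]],[0.35,[0,0,0],[-0.08,0,0]],[0.35,[0,0,0],[-0.06,0,0]],[0.35,[0,0,0],[0,0,0]]]'

```text
time_s: 11.65
eef_pos: [0.4477, 0.072, 0.418]
ee_rot: [[0.022, 0.974, 0.226], [-0.007, 0.226, -0.974], [-1.0, 0.02, 0.012]]
ft_force: [-1.2, 0.2, -0.7]
finger_gap: 0.351
```

```bash
python3 - <<'E'
from h import *
print(np.round(get_obs()["q"],2))
goto((.562,.24,.33),Rt(11-90)); 
E
```

```text
[ 0.01  0.13  1.8  -0.01  1.2  -0.21]
t 11.65 tcp [0.4477 0.072  0.418 ] gap 0.351
shift mm [  89.2  147.5 -138.9] norm [ 0.744  1.229 -1.158]
turn deg [ 2.   0.7 -1.1] norm [ 0.024  0.008 -0.013]
```

Emit:
drive_tool --steps '[[0.35,[0,0.24,-0.22],[0.024,0.008,-0.013]],[0.35,[0,0.24,-0.22],[0,0,0]],[0.35,[0,0.24,-0.22],[0,0,0]],[0.35,[0,0.24,-0.22],[0,0,0]],[0.35,[0.2,0.2,-0.18],[0,0,0]],[0.35,[0.2,0,0],[0,0,0]],[0.35,[0.2,0,0],[0,0,0]],[0.35,[0,0,0],[0,0,0]]]'

```text
time_s: 12.32
eef_pos: [0.5741, 0.2227, 0.3433]
ee_rot: [[0.01, 0.988, 0.153], [0.0, 0.153, -0.988], [-1.0, 0.01, 0.001]]
ft_force: [-1.5, -0.2, -0.2]
finger_gap: 0.347
```

```bash
python3 - <<'E'
from h import *
goto((.562,.24,.33),Rt(11-90)); 
i=viewer.camera_info("wrist")
p,d=viewer.read_camera("wrist"); cv2.imwrite("pics/w9.png",p[:,:,::-1]); np.savez("pics/w9.npz",p=p,d=d,**{k:np.array(v) for k,v in i.items()})
E
```

```text
t 12.32 tcp [0.5741 0.2227 0.3433] gap 0.347
shift mm [ 13.2  -9.5 -18.9] norm [ 0.11  -0.079 -0.158]
turn deg [-2.2  0.1 -0.6] norm [-0.026  0.001 -0.007]
```

View pics/w9.png

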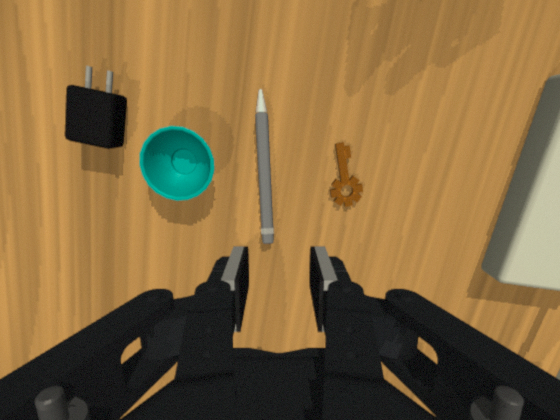

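The wrist view shows the stylus from its tip at (261,90) to its end at (268,243), clear of the bowl and key.

```bash
python3 - <<'E'
from h import *
f=np.load("pics/w9.npz");p=f["p"];d=f["d"];i={k:f[k] for k in f.files};H=hsv(p).astype(int)
m=np.zeros(d.shape,bool);m[80:247,240:290]=H[80:247,240:290,1]<75
k,L,st,_=cv2.connectedComponentsWithStats(m.astype(np.uint8));j=1+st[1:,4].argmax();m=L==j;print(st[j])
v,u=np.nonzero(m);P=np.array([ray(i,x,y,.009) for x,y in zip(u,v)])[:,:2]
r=cv2.minAreaRect((P*1000).astype(np.float32));print(r)
c=P.mean(0);w,V=np.linalg.eigh(np.cov((P-c).T));D=V[:,1];D=D*np.sign(D[1]);s=(P-c)@D
q=np.array([s.min(),s.max()]);mid=c+D*q.mean()
print("len",q[1]-q[0],"mid",mid,"yaw",np.degrees(np.arctan2(-D[0],D[1])),"w",np.sqrt(12*w[0]),"zmed",np.median(pts(d,i,m)[:,2]))
yaw=np.degrees(np.arctan2(-D[0],D[1]))
goto((*mid,.173+.0075),Rt(yaw-90))
E
```

```text
[ 256   89   18  155 1700]
((560.249755859375, 242.83880615234375), (12.458703994750977, 149.24913024902344), 10.751408576965332)
len 0.1492576034773644 mid [0.55992894 0.24277379] yaw 11.04206086497365 w 0.011100211773696456 zmed 0.011644150558928645
t 12.37 tcp [0.5747 0.2226 0.3455] gap 0.35
shift mm [164.8 -13.5 -22.4] norm [ 1.373 -0.112 -0.187]
turn deg [-2.3  0.1 -0.7] norm [-0.026  0.001 -0.008]
```

Emit:
drive_tool --steps '[[0.35,[0,-0.11,-0.19],[-0.026,0.001,-0.008]],[0.35,[0.25,0,0],[0,0,0]],[0.35,[0.25,0,0],[0,0,0]],[0.35,[0.25,0,0],[0,0,0]],[0.35,[0.25,0,0],[0,0,0]],[0.35,[0,0,0],[0,0,0]]]'

```text
time_s: 12.87
eef_pos: [0.5661, 0.2404, 0.2333]
ee_rot: [[0.018, 0.984, 0.177], [0.004, 0.177, -0.984], [-1.0, 0.018, -0.001]]
ft_force: [-1.3, -0.8, -0.2]
finger_gap: 0.349
```

```bash
python3 - <<'E'
from h import *
goto((.5599,.2428,.1805),Rt(11.04-90))
E
```

```text
t 12.87 tcp [0.5661 0.2404 0.2333] gap 0.349
shift mm [52.7 -6.6 -3.4] norm [ 0.439 -0.055 -0.028]
turn deg [-0.8 -0.  -1. ] norm [-0.01  -0.    -0.012]
```

Emit:
drive_tool --steps '[[0.35,[0,-0.055,-0.028],[-0.01,0,-0.014]],[0.35,[0.18,0,0],[0,0,0]],[0.35,[0.12,0,0],[0,0,0]],[0.35,[0,0,0],[0,0,0]]]'

```text
time_s: 13.2
eef_pos: [0.562, 0.2417, 0.2044]
ee_rot: [[0.002, 0.982, 0.189], [0.002, 0.189, -0.982], [-1.0, 0.002, -0.001]]
ft_force: [-0.5, 0.3, 0.1]
finger_gap: 0.347
```

```bash
python3 - <<'E'
from h import *
goto((.5599,.2428,.1805),Rt(11.04-90))
p,d=viewer.read_camera("wrist"); cv2.imwrite("pics/w10.png",p[:,:,::-1])
E
```

```text
t 13.2 tcp [0.562  0.2417 0.2044] gap 0.347
shift mm [23.9 -2.  -1.4] norm [ 0.199 -0.016 -0.012]
turn deg [-0.1 -0.1 -0.1] norm [-0.002 -0.001 -0.002]
```

View pics/w10.png

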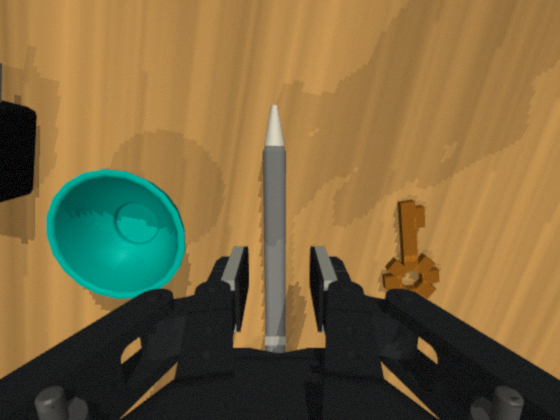

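Emit:
drive_tool --newtons 30 --steps '[[0.35,[0.1,-0.015,-0.012],[0,0,0]],[0.35,[0.1,0,0],[0,0,0]],[0.35,[0,0,0],[0,0,0]]]'

```text
time_s: 13.5
eef_pos: [0.5625, 0.2437, 0.1844]
ee_rot: [[0.01, 0.982, 0.189], [0.004, 0.189, -0.982], [-1.0, 0.011, -0.002]]
ft_force: [-0.5, 0.3, -0.6]
finger_gap: 0.349
```

```bash
python3 - <<'E'
from h import *
goto((.5599,.2428,.179),Rt(11.04-90))
E
```

```text
t 13.5 tcp [0.5625 0.2437 0.1844] gap 0.349
shift mm [ 5.4 -2.7  0.4] norm [ 0.045 -0.023  0.003]
turn deg [-0.2 -0.1 -0.6] norm [-0.002 -0.002 -0.007]
```

Emit:
drive_tool --newtons 30 --steps '[[0.35,[0.045,-0.022,0],[0,0,-0.008]],[0.35,[0.01,0,0],[0,0,0]],[0,[0,0,0],[0,0,0]],[0,[0,0,0],[0,0,0]],[0,[0,0,0],[0,0,0]],[0,[0,0,0],[0,0,0]]]'

```text
time_s: 14.0
eef_pos: [0.5598, 0.2434, 0.1775]
ee_rot: [[-0.003, 0.982, 0.189], [0.002, 0.189, -0.982], [-1.0, -0.003, -0.002]]
ft_force: [-0.1, 0.2, 0.3]
finger_gap: 0.127
```

```bash
python3 - <<'E'
from h import *
goto((.5599,.2428,.179),Rt(11.04-90))
p,d=viewer.read_camera("wrist"); cv2.imwrite("pics/w11.png",p[:,:,::-1])
E
```

```text
t 14.0 tcp [0.5598 0.2434 0.1775] gap 0.127
shift mm [-1.5 -0.   0.6] norm [-0.013 -0.     0.005]
turn deg [-0.1 -0.1  0.1] norm [-0.002 -0.002  0.002]
```

View pics/w11.png

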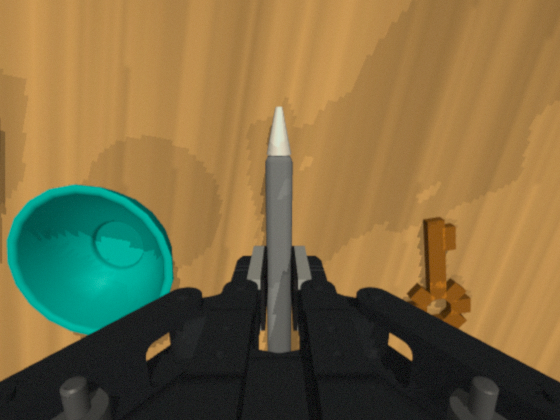

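Grip confirmed with the stylus between the pads at (279,270). Now I'll lift and look.

Emit:
drive_tool --steps '[[0,[-0.1,0,0],[0,0,0]],[0,[-0.3,0,0],[0,0,0]],[0,[-0.34,0,0],[0,0,0]],[0,[-0.34,0,0],[0,0,0]],[0,[-0.3,0,0],[0,0,0]],[0,[0,0,0],[0,0,0]]]'

```text
time_s: 14.55
eef_pos: [0.5593, 0.2427, 0.3513]
ee_rot: [[-0.009, 0.982, 0.189], [0.0, 0.189, -0.982], [-1.0, -0.009, -0.002]]
ft_force: [1.0, 0.5, 0.8]
finger_gap: 0.127
```

```bash
python3 - <<'E'
from h import *
CH=HINGE-.105*XH;print(CH, get_obs()["finger_gap"])
goto((CH[0],CH[1],.33),Rt(YAW-90))
p,d=viewer.read_camera("wrist"); cv2.imwrite("pics/w12.png",p[:,:,::-1])
E
```

```text
[ 0.48776913 -0.20063669  0.038     ] 0.12714261782340938
t 14.55 tcp [0.5593 0.2427 0.3513] gap 0.127
shift mm [  21.9 -153.8  421.9] norm [ 0.183 -1.282  3.516]
turn deg [-1.6 -0.1  0.5] norm [-0.018 -0.001  0.006]
```

View pics/w12.png

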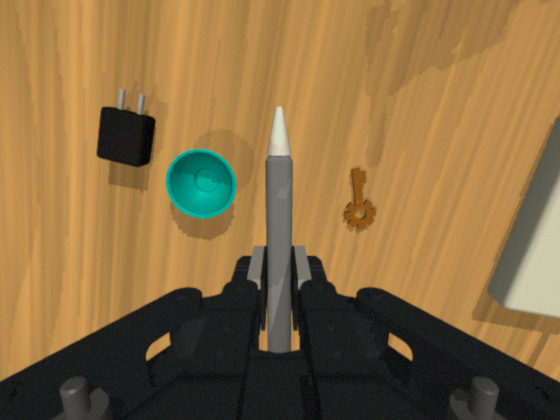

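Emit:
drive_tool --steps '[[0,[0,-0.11,0.3],[-0.018,0,0.006]],[0,[0,-0.11,0.3],[0,0,0]],[0,[0,-0.11,0.3],[0,0,0]],[0,[0,-0.11,0.3],[0,0,0]],[0,[0,-0.11,0.3],[0,0,0]],[0,[0,-0.11,0.3],[0,0,0]],[0,[0,-0.11,0.3],[0,0,0]],[0,[0,-0.11,0.3],[0,0,0]]]'

```text
time_s: 15.27
eef_pos: [0.5135, -0.0649, 0.3477]
ee_rot: [[0.0, 0.973, 0.229], [0.006, 0.229, -0.973], [-1.0, 0.002, -0.006]]
ft_force: [0.5, -0.4, 0.4]
finger_gap: 0.129
```

Emit:
drive_tool --steps '[[0,[0,-0.11,0.3],[0,0,0]],[0,[0,-0.11,0.3],[0,0,0]],[0,[0,-0.05,0.2],[0,0,0]],[0,[0,0,0],[0,0,0]]]'

```text
time_s: 15.6
eef_pos: [0.4995, -0.176, 0.3452]
ee_rot: [[-0.004, 0.974, 0.224], [0.005, 0.225, -0.974], [-1.0, -0.002, -0.006]]
ft_force: [1.2, -0.0, 0.1]
finger_gap: 0.128
```

```bash
python3 - <<'E'
from h import *
CH=HINGE-.105*XH
goto((CH[0],CH[1],.30),Rt(YAW-90))
i=viewer.camera_info("wrist");p,d=viewer.read_camera("wrist"); cv2.imwrite("pics/w13.png",p[:,:,::-1]);np.savez("pics/w13.npz",p=p,d=d,**{k:np.array(v) for k,v in i.items()})
E
```

```text
t 15.6 tcp [ 0.4995 -0.176   0.3452] gap 0.128
shift mm [ 45.1 -16.9  21.6] norm [ 0.376 -0.141  0.18 ]
turn deg [ 0.5 -0.3  0.1] norm [ 0.006 -0.004  0.002]
```

View pics/w13.png

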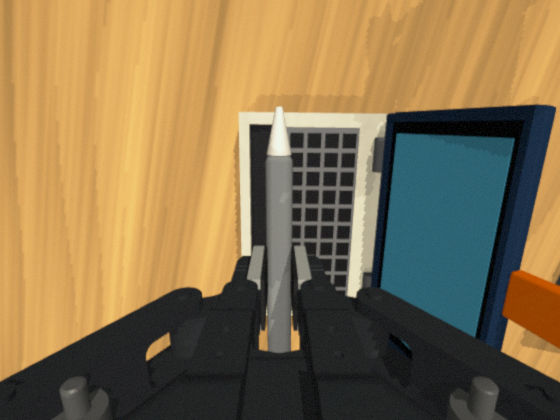

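```bash
python3 - <<'E'
from h import *
CH=HINGE-.105*XH
def rep(n,d,i):
    P=pts(d,i,np.ones(d.shape,bool));z=P[:,2];q=np.c_[(P-CH)@XH,(P-CH)@YH,z]
    q=q[(abs(q[:,0])<.06)&(abs(q[:,1])<.12)]
    for lo,hi in((.018,.0265),(.0275,.0325),(.0325,.045)):
        s=q[(q[:,2]>lo)&(q[:,2]<hi)]
        if len(s)>10: print(n,lo,len(s),"x",np.percentile(s[:,0],[2,50,98]).round(4),"y",np.percentile(s[:,1],[1,99]).round(4))
    # profile across x
    for x in np.arange(-.03,.031,.003):
        s=q[(abs(q[:,0]-x)<.0015)&(q[:,1]>.01)&(q[:,1]<.08)]
        if len(s): print("  ",x.round(3),np.median(s[:,2]).round(4),end=";")
    print()
f=np.load("pics/w13.npz");rep("w",f["d"],{k:f[k] for k in f.files})
f=np.load("pics/top2.npz");rep("top",f["d"],viewer.camera_info("top"))
E
```

```text
w 0.018 1988 x [-0.011  -0.0037  0.0058] y [-0.0255  0.0887]
w 0.0275 6448 x [-0.0193  0.0373  0.0591] y [-0.0329  0.0989]
w 0.0325 444 x [0.0265 0.0447 0.0596] y [-0.0319  0.0824]
   -0.03 0.2514;   -0.027 0.2517;   -0.024 0.2467;   -0.021 0.2414;   -0.018 0.2303;   -0.015 0.2285;   -0.012 0.2277;   -0.009 0.2268;   -0.006 0.2192;   -0.003 0.2487;   -0.0 0.2529;   0.003 0.2541;   0.006 0.2544;   0.009 0.2495;   0.012 0.2002;   0.015 0.181;   0.018 0.181;   0.021 0.2093;   0.024 0.2515;   0.027 0.2536;   0.03 0.2532;
top 0.018 530 x [-0.0203  0.0017  0.0533] y [-0.099   0.0957]
top 0.0275 856 x [-0.0196  0.0269  0.0581] y [-0.0988  0.0974]
top 0.0325 322 x [-0.0186  0.0341  0.059 ] y [-0.0989  0.0965]
   -0.03 -0.0004;   -0.027 -0.0006;   -0.024 0.0002;   -0.021 0.0076;   -0.018 0.0304;   -0.015 0.03;   -0.012 0.0282;   -0.009 0.0229;   -0.006 0.023;   -0.003 0.023;   -0.0 0.0254;   0.003 0.0234;   0.006 0.0235;   0.009 0.0247;   0.012 0.0284;   0.015 0.0286;   0.018 0.0278;   0.021 0.0307;   0.024 0.0301;   0.027 0.0312;   0.03 0.0309;
```

Emit:
drive_tool --steps '[[0,[0,-0.14,0.18],[0.006,-0.004,0]],[0,[0.25,0,0],[0,0,0]],[0,[0.25,0,0],[0,0,0]],[0,[0.25,0,0],[0,0,0]],[0,[0.2,0,0],[0,0,0]],[0,[0,0,0],[0,0,0]]]'

```text
time_s: 16.15
eef_pos: [0.4868, -0.1948, 0.2278]
ee_rot: [[-0.001, 0.977, 0.215], [0.003, 0.215, -0.977], [-1.0, -0.0, -0.003]]
ft_force: [-0.5, 0.5, 0.4]
finger_gap: 0.127
```

```bash
python3 - <<'E'
from h import *
CH=HINGE-.105*XH
goto((CH[0],CH[1],.204),Rt(YAW-90))
E
```

```text
t 16.15 tcp [ 0.4868 -0.1948  0.2278] gap 0.127
shift mm [23.8 -0.3  6. ] norm [ 0.198 -0.002  0.05 ]
turn deg [-0.  -0.2  0. ] norm [-0.    -0.002  0.   ]
```

Emit:
drive_tool --steps '[[0,[0.06,0,0.05],[0,0,0]],[0,[0.06,0,0],[0,0,0]],[0,[0,0,0],[0,0,0]]]'

```text
time_s: 16.4
eef_pos: [0.4881, -0.1983, 0.2128]
ee_rot: [[-0.003, 0.976, 0.218], [0.005, 0.218, -0.976], [-1.0, -0.002, -0.006]]
ft_force: [0.3, 0.2, -0.3]
finger_gap: 0.126
```

```bash
python3 - <<'E'
from h import *
CH=HINGE-.105*XH
goto((CH[0],CH[1],.204),Rt(YAW-90));print(get_obs()["ft_force"])
p,d=viewer.read_camera("wrist"); cv2.imwrite("pics/w14.png",p[:,:,::-1])
E
```

```text
t 16.4 tcp [ 0.4881 -0.1983  0.2128] gap 0.126
shift mm [ 8.8 -0.9  2.2] norm [ 0.074 -0.007  0.019]
turn deg [ 0.1 -0.3  0.1] norm [ 0.001 -0.004  0.002]
[ 0.29119848  0.20649235 -0.30621928]
```

View pics/w14.png

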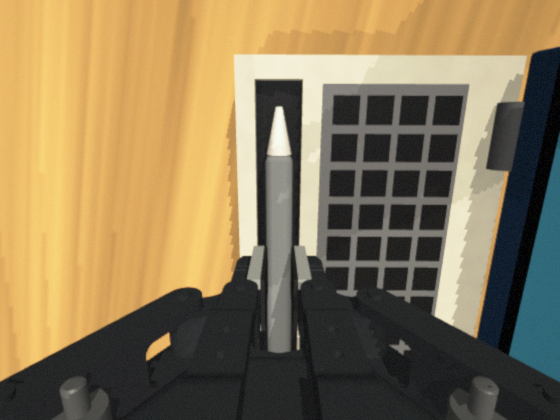

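The stylus (column 279) is centred in the channel (columns 255-302), so I'll lower it.

Emit:
drive_tool --steps '[[0,[0.045,0,0.015],[0,0,0]],[0,[0.03,0,0],[0,0,0]],[0,[0,0,0],[0,0,0]]]'

```text
time_s: 16.7
eef_pos: [0.4904, -0.2009, 0.2065]
ee_rot: [[0.003, 0.976, 0.218], [0.002, 0.218, -0.976], [-1.0, 0.003, -0.001]]
ft_force: [-0.6, 0.2, 0.1]
finger_gap: 0.13
```

```bash
python3 - <<'E'
from h import *
CH=HINGE-.105*XH
goto((CH[0],CH[1],.204),Rt(YAW-90));print(get_obs()["ft_force"])
E
```

```text
t 16.7 tcp [ 0.4904 -0.2009  0.2065] gap 0.13
shift mm [ 2.5 -2.5 -0.8] norm [ 0.021 -0.021 -0.007]
turn deg [ 0.1 -0.1 -0.2] norm [ 0.002 -0.001 -0.002]
[-0.59253073  0.16661842  0.07266669]
```

Emit:
drive_tool --steps '[[0,[0.02,-0.02,0],[0,0,0]],[0,[0,0,0],[0,0,0]]]'

```text
time_s: 16.87
eef_pos: [0.4883, -0.2017, 0.2046]
ee_rot: [[0.004, 0.976, 0.218], [0.001, 0.218, -0.976], [-1.0, 0.004, 0.0]]
ft_force: [0.3, -0.4, -0.4]
finger_gap: 0.128
```

Emit:
drive_tool --steps '[[0.3,[0,0,0],[0,0,0]],[0.35,[0,0,0],[0,0,0]],[0.35,[0,0,0],[0,0,0]],[0.35,[-0.1,0,0],[0,0,0]],[0.35,[-0.3,0,0],[0,0,0]],[0.35,[-0.34,0,0],[0,0,0]],[0.35,[-0.34,0,0],[0,0,0]],[0.35,[0,0,0],[0,0,0]]]'

```text
time_s: 17.53
eef_pos: [0.4869, -0.2018, 0.3374]
ee_rot: [[-0.002, 0.976, 0.217], [0.004, 0.217, -0.976], [-1.0, -0.001, -0.005]]
ft_force: [0.6, -0.3, 0.7]
finger_gap: 0.348
```

Emit:
drive_tool --steps '[[0.35,[0,0,-0.34],[0,0,0]],[0.35,[0,0,-0.34],[0,0,0]],[0.35,[0,0,-0.34],[0,0,0]],[0.35,[0,0,-0.34],[0,0,0]],[0.35,[0,0,-0.34],[0,0,0]],[0.35,[0,0,-0.34],[0,0,0]],[0.35,[0,0,0],[0,0,0]]]'

```text
time_s: 18.12
eef_pos: [0.4349, 0.0411, 0.3428]
ee_rot: [[0.016, 0.978, 0.209], [-0.003, 0.209, -0.978], [-1.0, 0.015, 0.006]]
ft_force: [-0.7, 0.1, 1.1]
finger_gap: 0.349
```

```bash
python3 - <<'E'
from h import *
ang()
for n in("scene","top"):
    p,d=viewer.read_camera(n); cv2.imwrite(f"pics/{n}3.png",p[:,:,::-1]);np.savez(f"pics/{n}3.npz",p=p,d=d)
    i=viewer.camera_info(n);H=hsv(p).astype(int)
    P=pts(d,i,np.ones(d.shape,bool));q=P-HINGE;q=np.c_[q@XH,q@YH,q[:,2]]
    s=q[(abs(q[:,1])<.085)&(q[:,2]>.01)&(q[:,2]<.1)&(q[:,0]>-.03)&(q[:,0]<.08)];A=np.polyfit(s[:,2],s[:,0],1);print(n,"screen",90+np.degrees(np.arctan(A[0])))
    q[:,0]+=.105;q[:,2]+=.038
    s=q[(abs(q[:,0])<.014)&(abs(q[:,1])<.1)&(q[:,2]>.0325)&(q[:,2]<.06)]
    if len(s): 
        c=s.mean(0);w,V=np.linalg.eigh(np.cov(s[:,:2].T));print(" stylus top",len(s),"med",np.median(s,0).round(4),"y",s[:,1].min().round(3),s[:,1].max().round(3),"ang",np.degrees(np.arctan(V[0,1]/V[1,1])))
E
python3 - <<'E'
import cv2
a=cv2.imread('pics/top3.png')[150:260,240:370];cv2.imwrite('pics/t3.png',cv2.resize(a,None,fx=5,fy=5,interpolation=cv2.INTER_CUBIC))
E
```

```text
t 18.1167 radius 0.1814 ang 55.7 y 0.2465 tilt 0.8 F [-0.7  0.1  1.1] gap 0.349
scene screen 107.93848244389716
 stylus top 207 med [ 0.0059 -0.0036  0.0357] y -0.076 0.094 ang -0.520969647119481
top screen 107.72078114341639
 stylus top 188 med [ 0.0006 -0.0093  0.0354] y -0.098 0.099 ang -0.5852504205353158
```

View pics/t3.png

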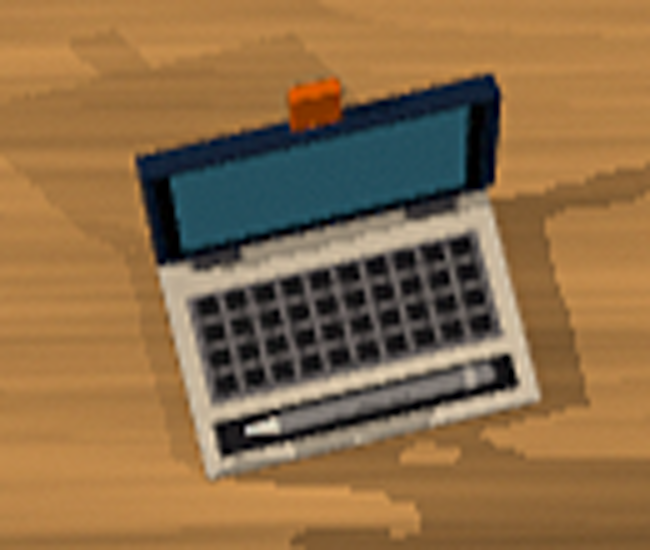

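View pics/scene3.png

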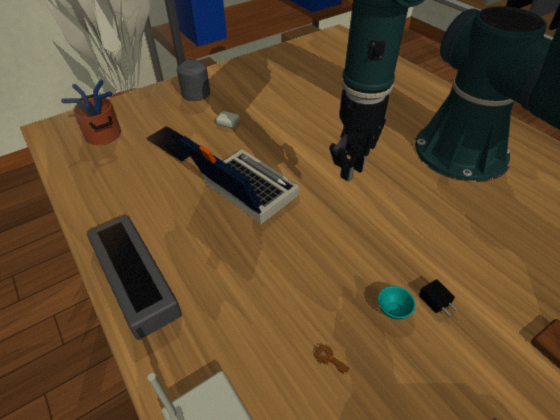

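The stylus lies in the channel with its top at 35.5 mm (36 expected). The screen is at about 107.8°, the arm is clear and the other objects are where they were, so I'll hand in.

```bash
python3 -c "
from cell import workorder;print(workorder.job_done())"
```

```text
the job is handed in; nothing more can be done
None
```

I raised the screen by its orange tab, let go, and laid the stylus in the pen channel. The job is handed in at about 18 s of the 64 s allowed; no verdict was reported.

- **Screen:** it measured 107.8° (about 1.88 rad) right after release. It read 107.7° and 107.9° from the two fixed cameras at the end, so it stays put on its own.
- **Stylus:** its top is at 35.5 mm, against 36 mm if it lies on the channel floor. It is aligned within about 1° and sits between the end stops. In the top view its centre is about 1 mm off the channel's centre line and at most about 9 mm from its middle.
- **Other objects:** the key, bowl, adapter, phone and earbud case look unmoved in the pictures. I did not measure their positions again. The gripper is clear of everything.

Three readings disagreed:
- **Tool position:** it implied 110.2° before release, and I kept the camera figure.
- **First camera fit:** my first fit of the screen's back face gave 106°. The mask probably took in the screen's edge, so I discarded it.
- **Stylus across the channel:** the scene camera put its top 6 mm off the centre line, against 1 mm from the top view. That camera looks from the side, so I trusted the top view. Just before the last lowering, the wrist view also showed the stylus centred.

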